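# Load a label roll into the bench dispenser

### The job

Take the label roll from the refill tray and lower it into the dispenser, so that the two ends of its steel axle go into the open slots of the two upright cheeks, then press it gently down past the spring clips until both ends sit evenly on the bottom of their slots, and let go. The cheeks may be clamped anywhere along their fore-and-aft travel, so feel for the slots and do not force the axle against the metal; leave the timer, the marker and the small vial where they are.

Things in the scene. Friction and masses are not known exactly. Their poses are not given: they have to be found in the camera images.
- label_roll: White paper label roll on a steel axle; 160 g nominal (true mass 0.8 to 1.25 times that). Roll 48 mm in diameter and 50 mm long, axle 9 mm in diameter and 126 mm long in all, fixed in the roll. A black collar 18 mm in diameter lies on each half of the axle, its outer face 38 mm from the middle. Origin on the axis in the middle; y runs along the axle; x and z turn with it as it rolls.
- roll_centre (a point): Middle of the label roll on its axis (the same point as its body origin). Grasp here from above, across the 48 mm diameter; in the tray it lies 31 mm above the worktop.
- axle_end_1 (a point): End of the axle, on the axis, 63 mm from the roll's middle toward its +y.
- axle_end_2 (a point): The other end of the axle, 63 mm from the roll's middle toward its -y.
- refill_tray: Flat grey tray 80 x 150 x 4 mm, fixed, with two low rails between which the roll lies, its axle along the tray's y. Origin: centre of the underside, on the worktop.
- dispenser: Fixed grey base plate 160 x 130 x 6 mm, with a steel bar (18 mm high) 71 mm before its middle. Origin: centre of the underside, on the worktop; x to its back, y along the seated axle, z up. On it an aluminium carriage carries two upright cheeks, clamped so that it cannot be pushed. Do not load the dispenser with more than 40 N.
- slot_range (a point): Point of the base, 71.5 mm above its origin: height of the axle's axis when it rests on the cheek tops (tops 67 mm above the worktop). The slots are anywhere from 12 mm before to 12 mm behind this point along the base's x, both alike; how far is NOT given by this pose and must be felt or seen.
- seat_height (a point): Point of the base, 45 mm above its origin: height of the axle's axis when both ends sit on the slot bottoms. Cheeks at y = +45 and -45 mm, 8 mm thick, 60 mm long in x, 82 mm clear between them (3 mm to spare beside each collar). Each has a vertical slot in its middle, open at the top, 12 mm wide in x, flat bottom 40.5 mm above the worktop.
- clip_height (a point): Point of the base, 53 mm above its origin: axis height at which the spring clips (a round steel nose on the back wall of each slot) first stop the axle. The roll's weight does not pass them: it takes 4 to 11 N pressed down in all, depending on friction; once past, the axle runs on freely to the bottom and the clips keep it there.
- timer: Bystander: white bench timer 66 x 66 x 18 mm lying on the worktop. Origin: centre of the underside.
- marker: Bystander: white marker pen with black cap, 19 x 135 x 20 mm, lying on the worktop along its y. Origin: centre of the underside.
- vial: Bystander: small white vial with a blue cap, 24 mm in diameter, 34 mm high. Origin: centre of the underside.
Mind the look-alikes: they are no part of the job. Leave any blue, pink or red look-alike of the label_roll alone.

How it is judged (in metres and radians):
On the way:
1. the roll is lifted clear of its tray (height (world z) of roll_centre above 0.06 m and contact force between label_roll and refill_tray below 0.5 N), for 0.1 s.
At the end, for the whole second after the job is handed in: Both ends of the axle are 43 to 47 mm above the underside of the dispenser (45 mm = on the bottom of the slot), the axle is within 0.05 rad of the dispenser's y axis, the roll's middle is within 20 mm horizontally of the dispenser's origin, and the roll is at rest, released (z of axle_end_1 in the frame of dispenser between 0.043 and 0.047 m and z of axle_end_2 in the frame of dispenser between 0.043 and 0.047 m and horizontal distance between roll_centre and dispenser below 0.02 m and angle between the y axis of label_roll and the y axis of dispenser, either way round below 0.05 rad and linear speed of label_roll below 0.02 m/s); the robot touches nothing.
It fails at once if the roll and the dispenser press on each other with more than 40 N (contact force between label_roll and dispenser above 40 N).
It fails at once if the timer is moved more than 15 mm (distance of timer from where it was at the start of the episode above 0.015 m).
It fails at once if the marker is moved more than 15 mm (distance of marker from where it was at the start of the episode above 0.015 m).
It fails at once if the vial is moved more than 15 mm (distance of vial from where it was at the start of the episode above 0.015 m).
It also fails if it takes over 67 s, if anything falls off the work surface, if the arm or the gripper's body presses on something with over 40 N, if the wrist force passes 120 N, or if a joint passes its speed limit or range.

### The arm

A 6-joint arm with a two-finger parallel gripper is mounted at the origin on a cart in front of the work surface, level with it; the furniture and walls round the work are solid. World frame = base frame: x ahead of the robot, y to its left, z up, the work surface at z = 0. Lengths are in mm, angles in degrees, forces in N, time in s.
With the tool pointing down it reaches from about 350 to 775 mm from the base axis. Payload 5.5 kg.
Tool frame: the origin (TCP) lies at the very end of the fingers, on their centre line; the grasp point (between the pads) lies 19 mm behind it; z points along the fingers, y is the line along which they close (so a half turn about z gives the same grasp; the last joint's range is limited). The gripper opens to 85 mm and grips with 20 to 120 N. Pads are 22 mm wide; open, the fingers measure 114 mm over their backs; the gripper's body (76 mm by 85 mm) begins 54 mm behind the grasp point. The pads swing forward as they close: fully open they stand 13 mm farther back than shut.
Start: joints at [-73.316, 17.945, 2.641, 74.691, 0, 82.002], TCP at [240.121, -522.51, 207.323] pointing down, gripper open.
Joint ranges: [-158.12, 158.12], [-49.38, 96.58], [-58.88, 72.47], [-126.05, 133.96], [-84.25, 85.87], [-180, 180]. Speed limits (degrees/s): [147.25, 147.25, 180, 180, 180, 180].

### API

Orientations are given as a 3x3 rotation matrix whose columns are the frame's x, y, z axes.
In Python, from rig import * gives the robot as it stands.
- The arm moves only by the tool arm_command, never from a script. Its argument "moves" is a list of rows, each an object of numbers: "gripper": the finger opening in m, from 0 to 0.0854; "tx", "ty", "tz": the shift along the tool's x, y, z in m; "turn": the turn about the tool's z in rad. In form: [{"gripper": .., "tx": .., "ty": .., "tz": .., "turn": ..}, ...]. A call has 1 to 20 rows; each row shifts and turns the commanded pose from where the row before left it, along the tool's axes as they then stand; what a row does not reach is not made up. A row lasts 1/8 s, in which the tool goes at most 62.5 mm and 10.7 degrees, less where a joint would pass 70% of its speed; a pose out of reach is approached as far as the arm can. A call with a gripper value outside its range is refused whole. The fingers move at their own pace and stop on an object; "force" is the grip in N (left out, the last holds). Time passes only in rows, so rows that do not move let the fingers close. It gives the time, the measured TCP pose, the force, the opening and the grip force at its end, in the units of the state.
- sense(): the state, without advancing time (a new reading comes with each control period).
- grab_frame(name): name is "scene" or "top" or "wrist"; returns a dict with "frame" (400x640x3 uint8, red, green, blue), "fx", "fy", "cx", "cy" (pixels), "R" (3x3) and "t" (3): a world point X has camera coordinates R X + t. Camera axes: x right, y down, z forward; pixel columns grow to the right and rows downward; lengths in mm; the calibration is good to about 2 mm. A picture is of the moment at which its call begins. There is no depth.
- hand_in(): hands the job in; it is judged then, once.
Trained networks look in a picture, given as the dict that the camera call returned (one of the last four; its "shot" number tells which), for a name from the list of things; names that differ only in an ending like _2 or _b are one class to them, and where a whole thing is asked for, a point or a joint stands for the part that bears it (a point fixed in the world has none). Each returns a list of dicts, best first, with "confidence" (0 to 1); they miss things now and then, are a little off and sometimes report something else, mostly with a low value. They report only what shows in the picture. A call takes as long as a camera call. They do not tell look-alikes from the thing itself.
- masks_of(name, picture): "pixels" (400x640 bool, what is visible of it).
- place_of(name, picture): "location" ([x, y, z] in mm, in world coordinates, good to about 4 mm: a listed point, or the origin of a listed thing).
The state is a dict: "time": time; "joints": joint angles; "joint_vel": joint speeds; "tau": joint torques, N m; "eef_pos": TCP position; "orientation": TCP orientation; "force": force on the tool from outside, world axes, zero at the start; "wrist_torque": the same for the moment, N m; "grip_width": opening from 0.0 (shut) to 1.0 (fully open); "finger_force": force on a finger pad.
Only numpy, scipy, OpenCV 4.12 (cv2) and the standard library are available. Lean on these libraries where they do the work, as an engineer would, in place of code of your own. Each camera call takes 0.05 s, during which the arm holds its last target. There are 200 camera calls.

## Working session

There is one attempt and no reset: what is moved stays moved. The work goes in short steps, Python scripts to look and compute and a tool call to move; the robot and the scene stay as the last step left them, time stands still between calls to the robot, and variables do not carry over. Pictures are saved under pics/ and viewed, at most 12 in all, crops included, and the job is handed in when it is done.

Besides the shell and the picture viewer there is one more tool, called after "Request:" as name([rows], argument=value, ...), one row to a line, values as JSON. arm_command: Moves the arm, as the interface text tells. Its arguments: {"type":"object","properties":{"moves":{"type":"array","items":{"type":"object","properties":{"gripper":{"type":"number"},"tx":{"type":"number"},"ty":{"type":"number"},"tz":{"type":"number"},"turn":{"type":"number"}}}},"force":{"type":"number"}},"required":["moves"]}

```bash
mkdir -p pics
cat > h.py <<'E'
from rig import *
import numpy as np, cv2
def save(p,n): cv2.imwrite('pics/'+n,cv2.cvtColor(p["frame"],cv2.COLOR_RGB2BGR))
def pix(p,X):
    c=np.array(p["R"])@np.array(X,float)+np.array(p["t"]).ravel(); return [p["fx"]*c[0]/c[2]+p["cx"],p["fy"]*c[1]/c[2]+p["cy"]]
def ray(p,u,v,z):
    R=np.array(p["R"]);t=np.array(p["t"]).ravel();o=-R.T@t;d=R.T@np.array([(u-p["cx"])/p["fx"],(v-p["cy"])/p["fy"],1]);return o+d*(z-o[2])/d[2]
E
python3 - <<'E'
from h import *
a=grab_frame("top");b=grab_frame("scene")
save(a,"top.png");save(b,"scene.png")
for p,n in((a,"top"),(b,"scene")):
  for k in["label_roll","axle_end_1","axle_end_2","refill_tray","dispenser","timer","marker","vial"]:
    print(n,k,[(np.round(q["location"]),round(q["confidence"],2)) for q in place_of(k,p)[:3]])
s=sense();print(s["time"],s["eef_pos"],s["orientation"],s["grip_width"])
E
```

```text
top label_roll [(array([480., 149.,  38.]), 0.91), (array([722.,  34.,  28.]), 0.77), (array([419., 489.,  22.]), 0.7)]
top axle_end_1 [(array([364., 460.,  24.]), 0.95), (array([500., 303.,  24.]), 0.93), (array([ 693., -230.,   23.]), 0.9)]
top axle_end_2 [(array([364., 460.,  24.]), 0.95), (array([500., 303.,  24.]), 0.93), (array([ 693., -230.,   23.]), 0.9)]
top refill_tray [(array([479., 152.,  -3.]), 0.68)]
top dispenser [(array([ 548., -170.,   -1.]), 0.66)]
top timer [(array([409., -39.,  -0.]), 0.92)]
top marker [(array([ 381., -204.,    2.]), 0.75)]
top vial [(array([605.,  71.,  -1.]), 0.49)]
scene label_roll [(array([481., 151.,  31.]), 0.79), (array([ 753., -254.,   28.]), 0.69), (array([417., 490.,  23.]), 0.62)]
scene axle_end_1 [(array([503., 302.,  23.]), 0.82), (array([662.,  39.,  24.]), 0.77), (array([491.,  86.,  31.]), 0.76)]
scene axle_end_2 [(array([503., 302.,  23.]), 0.82), (array([662.,  39.,  24.]), 0.77), (array([491.,  86.,  31.]), 0.76)]
scene refill_tray [(array([479., 153.,  -1.]), 0.93)]
scene dispenser [(array([ 544., -171.,    0.]), 0.86)]
scene timer [(array([406., -36.,  -2.]), 0.71), (array([ 540., -170.,   -4.]), 0.15)]
scene marker [(array([609.,  74.,   3.]), 0.73)]
scene vial [(array([609.,  71.,   3.]), 0.58)]
0.9 [ 240.14345221 -522.53789963  207.34656531] [[ 9.08633042e-01  4.17595487e-01  6.53699350e-05]
 [ 4.17595492e-01 -9.08633028e-01 -1.61500013e-04]
 [-8.04439457e-06  1.74042438e-04 -9.99999985e-01]] 0.9953571079690532
```

View pics/top.png

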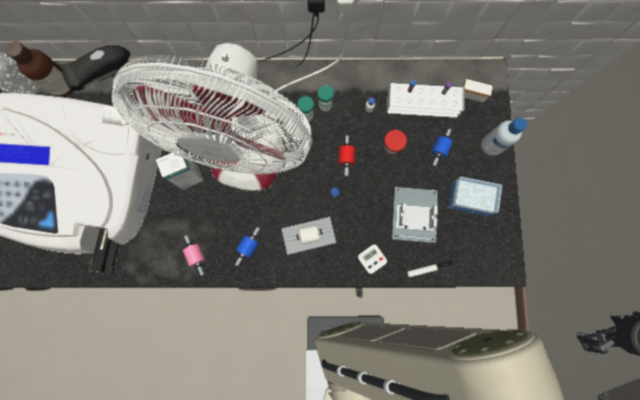

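View pics/scene.png

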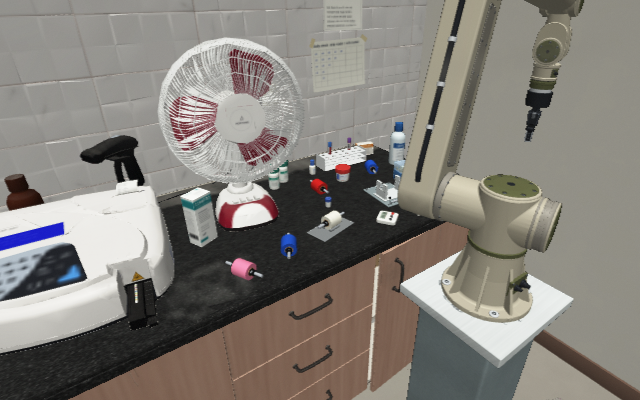

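The top view shows the white roll on its tray at (309,234), the dispenser at (415,214), the timer at (372,258), the marker at (430,269) and the vial at (335,191). The look-alikes are coloured red, blue and pink. The scene view confirms this, and the arm is clear of everything.

```bash
cat >> h.py <<'E'
def rect(p,name,z,near):
    for m in masks_of(name,p)[:4]:
        ys,xs=np.nonzero(m["pixels"])
        P=np.array([ray(p,u,v,z)[:2] for u,v in zip(xs,ys)],np.float32)
        if np.hypot(*(P.mean(0)-near))<60:
            r=cv2.minAreaRect(P); b=cv2.boxPoints(r); e=b[1]-b[0],b[2]-b[1]; L=max(e,key=lambda q:np.hypot(*q))
            return np.round(r[0],1),np.round(r[1],1),"long axis deg",round(float(np.degrees(np.arctan2(L[1],L[0])))%180,1),m["confidence"]
def plan(target,yaw,n,start=None):
    """rows (rounded) from the start to TCP target, tool-y world angle yaw (deg)"""
    s=sense(); p0,R=(s["eef_pos"],np.array(s["orientation"])) if start is None else start
    p=np.array(p0,float); a=np.degrees(np.arctan2(R[1,1],R[0,1])); 
    d=(yaw-a+180)%360-180; rows=[]
    for i in range(n):
        D=(np.array(target)-p)/(n-i)/1000; c,s_=np.cos(np.radians(a)),np.sin(np.radians(a))
        ty=D[0]*c+D[1]*s_; tx=D[0]*-s_+D[1]*c; tx=tx  # x=y cross z(down)
        x=np.array([-s_,c]);
        rt=round(-np.radians(d)/n,3); row=dict(tx=round(float(D[:2]@x),4),ty=round(float(ty),4),tz=round(float(-D[2]),4),turn=rt)
        p+=1000*np.r_[row["tx"]*x+row["ty"]*np.array([c,s_]),-row["tz"]]; a-=np.degrees(rt); rows.append(row)
    import json; print(json.dumps(rows)); print("end",np.round(p,1),round(a,2))
    R2=np.array([[-np.sin(np.radians(a)),np.cos(np.radians(a)),0],[np.cos(np.radians(a)),np.sin(np.radians(a)),0],[0,0,-1]]); return p,R2
E
python3 - <<'E'
from h import *
a=grab_frame("top")
print(rect(a,"refill_tray",4,[480,150]));print(rect(a,"dispenser",6,[546,-170]))
s=sense();R=np.array(s["orientation"]);print(R[:,0],np.cross(R[:,1],R[:,2]))
w=grab_frame("wrist");Rw=np.array(w["R"]);o=-Rw.T@np.array(w["t"]).ravel();print("cam in tool",R.T@(o-s["eef_pos"]),(Rw@R).round(2),w["fx"])
E
```

```text
(array([478.8, 152.7]), array([ 83.3, 149.4]), 'long axis deg', 103.5, 0.83)
(array([ 541.8, -169.3]), array([130.8, 160.1]), 'long axis deg', 174.9, 0.9)
[9.08645264e-01 4.17568898e-01 1.85711637e-05] [9.08645264e-01 4.17568898e-01 1.85711637e-05]
cam in tool [  80.65840928   -0.60269849 -166.09864822] [[-0.    1.    0.  ]
 [-0.95 -0.   -0.32]
 [-0.32 -0.    0.95]] 312.33257299890164
```

Run:
```python
from h import *
plan([540,-170,260],-5,12)
```

```text
[{"tx": 0.035, "ty": -0.0163, "tz": -0.0044, "turn": -0.088}, {"tx": 0.0363, "ty": -0.0131, "tz": -0.0044, "turn": -0.088}, {"tx": 0.0373, "ty": -0.0099, "tz": -0.0044, "turn": -0.088}, {"tx": 0.038, "ty": -0.0066, "tz": -0.0044, "turn": -0.088}, {"tx": 0.0384, "ty": -0.0032, "tz": -0.0044, "turn": -0.088}, {"tx": 0.0386, "ty": 0.0002, "tz": -0.0044, "turn": -0.088}, {"tx": 0.0384, "ty": 0.0036, "tz": -0.0044, "turn": -0.088}, {"tx": 0.0379, "ty": 0.0069, "tz": -0.0044, "turn": -0.088}, {"tx": 0.0372, "ty": 0.0103, "tz": -0.0044, "turn": -0.088}, {"tx": 0.0361, "ty": 0.0135, "tz": -0.0044, "turn": -0.088}, {"tx": 0.0348, "ty": 0.0166, "tz": -0.0043, "turn": -0.088}, {"tx": 0.0332, "ty": 0.0195, "tz": -0.0044, "turn": -0.088}]
end [ 540. -170.  260.] -4.81
```

Request:
arm_command([
  {"tx":0.035,"ty":-0.0163,"tz":-0.0044,"turn":-0.088},
  {"tx":0.0363,"ty":-0.0131,"tz":-0.0044,"turn":-0.088},
  {"tx":0.0373,"ty":-0.0099,"tz":-0.0044,"turn":-0.088},
  {"tx":0.038,"ty":-0.0066,"tz":-0.0044,"turn":-0.088},
  {"tx":0.0384,"ty":-0.0032,"tz":-0.0044,"turn":-0.088},
  {"tx":0.0386,"ty":0.0002,"tz":-0.0044,"turn":-0.088},
  {"tx":0.0384,"ty":0.0036,"tz":-0.0044,"turn":-0.088},
  {"tx":0.0379,"ty":0.0069,"tz":-0.0044,"turn":-0.088},
  {"tx":0.0372,"ty":0.0103,"tz":-0.0044,"turn":-0.088},
  {"tx":0.0361,"ty":0.0135,"tz":-0.0044,"turn":-0.088},
  {"tx":0.0348,"ty":0.0166,"tz":-0.0043,"turn":-0.088},
  {"tx":0.0332,"ty":0.0195,"tz":-0.0044,"turn":-0.088},
  {"tx":0},
  {"tx":0},
])

```text
invalid input at $.moves[0]: expected keys gripper, tx, ty, tz, turn
```

Run:
```python
from h import *
s=sense();print(s["time"],s["eef_pos"])
w=grab_frame("wrist");save(w,"w1.png")
import pickle;pickle.dump(w,open("w1.pkl","wb"))
for k in["dispenser","slot_range","seat_height"]: print(k,[(np.round(q["location"]),round(q["confidence"],2)) for q in place_of(k,w)[:2]])
print(rect(w,"dispenser",6,[546,-170]))
cv2.imwrite("pics/w1c.png",cv2.cvtColor(cv2.resize(w["frame"][60:360,120:520],None,fx=2,fy=2,interpolation=2),4))
```

```text
1.1 [ 240.11951289 -522.50428924  207.32054887]
dispenser []
slot_range []
seat_height []
None
```

View pics/w1c.png

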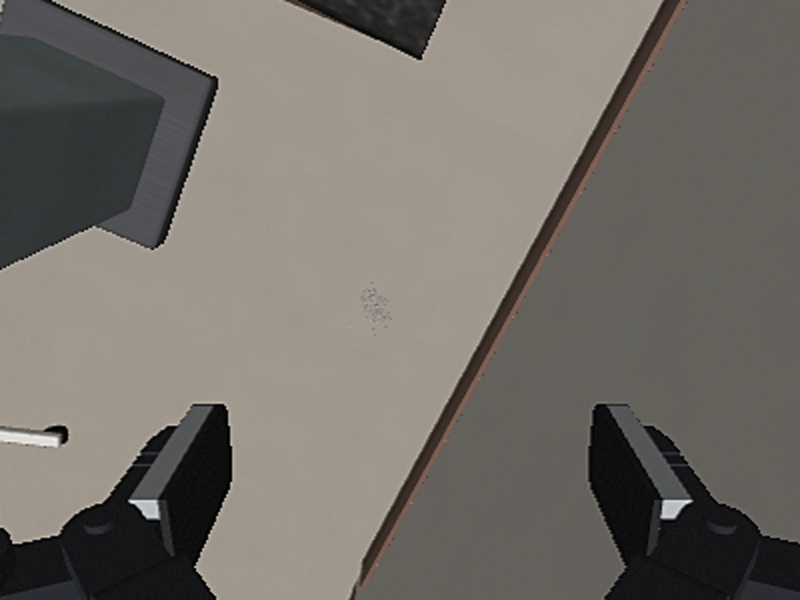

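The arm did not move because every row needs all five keys. The picture shows only the floor between the open fingers. I'm sending the move again with complete rows.

Request:
arm_command([
  {"gripper":0.085,"tx":0.035,"ty":-0.0163,"tz":-0.0044,"turn":-0.088},
  {"gripper":0.085,"tx":0.0363,"ty":-0.0131,"tz":-0.0044,"turn":-0.088},
  {"gripper":0.085,"tx":0.0373,"ty":-0.0099,"tz":-0.0044,"turn":-0.088},
  {"gripper":0.085,"tx":0.038,"ty":-0.0066,"tz":-0.0044,"turn":-0.088},
  {"gripper":0.085,"tx":0.0384,"ty":-0.0032,"tz":-0.0044,"turn":-0.088},
  {"gripper":0.085,"tx":0.0386,"ty":0.0002,"tz":-0.0044,"turn":-0.088},
  {"gripper":0.085,"tx":0.0384,"ty":0.0036,"tz":-0.0044,"turn":-0.088},
  {"gripper":0.085,"tx":0.0379,"ty":0.0069,"tz":-0.0044,"turn":-0.088},
  {"gripper":0.085,"tx":0.0372,"ty":0.0103,"tz":-0.0044,"turn":-0.088},
  {"gripper":0.085,"tx":0.0361,"ty":0.0135,"tz":-0.0044,"turn":-0.088},
  {"gripper":0.085,"tx":0.0348,"ty":0.0166,"tz":-0.0043,"turn":-0.088},
  {"gripper":0.085,"tx":0.0332,"ty":0.0195,"tz":-0.0044,"turn":-0.088},
  {"gripper":0.085,"tx":0,"ty":0,"tz":0,"turn":0},
  {"gripper":0.085,"tx":0,"ty":0,"tz":0,"turn":0},
])

```text
time: 3.1
eef_pos: [539.7, -170.1, 259.8]
orientation: [[0.084, 0.996, -0.001], [0.996, -0.084, -0.0], [-0.0, -0.001, -1.0]]
force: [0.1, 0.3, 0.1]
grip_width: 0.993
finger_force: 0.0
```

Run:
```python
from h import *
s=sense();print(s["time"],s["eef_pos"])
w=grab_frame("wrist")
import pickle;pickle.dump(w,open("w1.pkl","wb"))
for k in["dispenser","slot_range","seat_height"]: print(k,[(np.round(q["location"]),round(q["confidence"],2)) for q in place_of(k,w)[:2]])
print(rect(w,"dispenser",6,[546,-170]))
cv2.imwrite("pics/w2c.png",cv2.cvtColor(cv2.resize(w["frame"][60:360,120:520],None,fx=2,fy=2,interpolation=2),4))
plan([479,151,150],13.5,10)
```

```text
3.1 [ 539.68140775 -170.09425821  259.80434918]
dispenser [(array([ 544., -166.,    0.]), 0.93)]
slot_range [(array([ 538., -170.,   73.]), 0.68)]
seat_height [(array([ 544., -170.,   44.]), 0.84)]
(array([ 540.6, -172.3]), array([135.6, 159.2]), 'long axis deg', 174.7, 0.95)
[{"tx": 0.0315, "ty": -0.0088, "tz": 0.011, "turn": -0.032}, {"tx": 0.0318, "ty": -0.0078, "tz": 0.011, "turn": -0.032}, {"tx": 0.032, "ty": -0.0067, "tz": 0.011, "turn": -0.032}, {"tx": 0.0323, "ty": -0.0057, "tz": 0.011, "turn": -0.032}, {"tx": 0.0324, "ty": -0.0047, "tz": 0.011, "turn": -0.032}, {"tx": 0.0325, "ty": -0.0036, "tz": 0.011, "turn": -0.032}, {"tx": 0.0327, "ty": -0.0026, "tz": 0.011, "turn": -0.032}, {"tx": 0.0327, "ty": -0.0015, "tz": 0.011, "turn": -0.032}, {"tx": 0.0328, "ty": -0.0005, "tz": 0.011, "turn": -0.032}, {"tx": 0.0327, "ty": 0.0005, "tz": 0.011, "turn": -0.032}]
end [479. 151. 150.] 13.42
```

View pics/w2c.png

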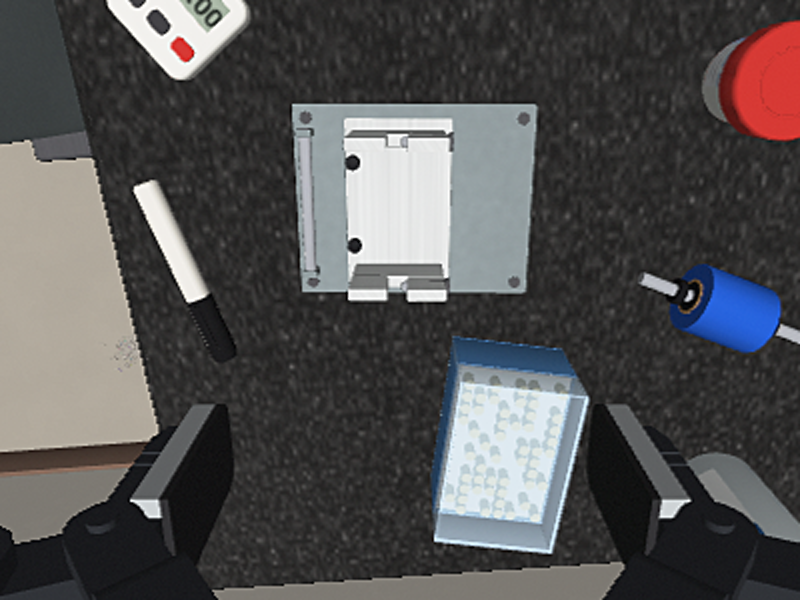

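The wrist view shows the dispenser at crop (415,198), with its front bar on the left. The slot gaps are at about (397,295) in the lower cheek and (397,140) in the upper one.

Run:
```python
from h import *
import pickle;w=pickle.load(open("w1.pkl","rb"))
for n,u,v,z in[("low cheek left",349,296,67),("slotL",388,296,67),("slotR",407,296,67),("right",447,296,67),("up slotL",387,136,67),("up slotR",408,136,67),("c1",292,104,6),("c2",537,104,6),("c3",302,292,6),("c4",526,292,6)]:
  print(n,ray(w,120+u/2,60+v/2,z).round(1))
f=w["frame"][60:360,120:520][50:160,140:250]
cv2.imwrite("pics/w2z.png",cv2.cvtColor(cv2.resize(f,None,fx=5,fy=5,interpolation=2),4))
```

```text
low cheek left [ 498.  -211.8   67. ]
slotL [ 521.7 -213.8   67. ]
slotR [ 533.2 -214.8   67. ]
right [ 557.5 -216.8   67. ]
up slotL [ 530.2 -119.1   67. ]
up slotR [ 542. -120.   67.]
c1 [468.3 -98.9   6. ]
c2 [ 626.  -112.3    6. ]
c3 [ 456.9 -226.9    6. ]
c4 [ 615.6 -240.3    6. ]
```

View pics/w2z.png

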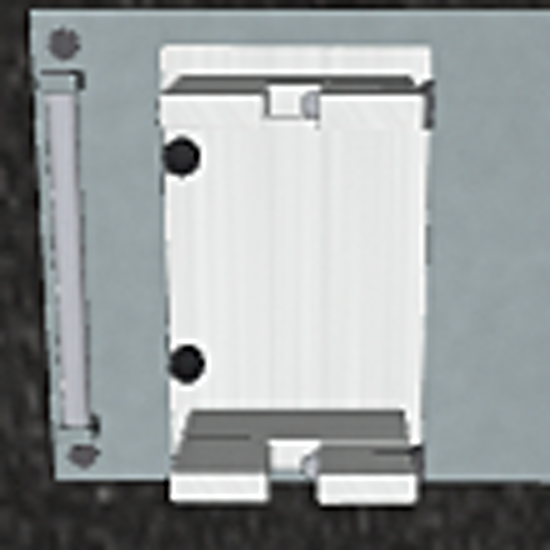

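Request:
arm_command([
  {"gripper":0.085,"tx":0.0315,"ty":-0.0088,"tz":0.011,"turn":-0.032},
  {"gripper":0.085,"tx":0.0318,"ty":-0.0078,"tz":0.011,"turn":-0.032},
  {"gripper":0.085,"tx":0.032,"ty":-0.0067,"tz":0.011,"turn":-0.032},
  {"gripper":0.085,"tx":0.0323,"ty":-0.0057,"tz":0.011,"turn":-0.032},
  {"gripper":0.085,"tx":0.0324,"ty":-0.0047,"tz":0.011,"turn":-0.032},
  {"gripper":0.085,"tx":0.0325,"ty":-0.0036,"tz":0.011,"turn":-0.032},
  {"gripper":0.085,"tx":0.0327,"ty":-0.0026,"tz":0.011,"turn":-0.032},
  {"gripper":0.085,"tx":0.0327,"ty":-0.0015,"tz":0.011,"turn":-0.032},
  {"gripper":0.085,"tx":0.0328,"ty":-0.0005,"tz":0.011,"turn":-0.032},
  {"gripper":0.085,"tx":0.0327,"ty":0.0005,"tz":0.011,"turn":-0.032},
  {"gripper":0.085,"tx":0,"ty":0,"tz":0,"turn":0},
  {"gripper":0.085,"tx":0,"ty":0,"tz":0,"turn":0},
])

```text
time: 4.85
eef_pos: [479.2, 151.0, 150.2]
orientation: [[-0.233, 0.972, 0.0], [0.972, 0.233, -0.0], [-0.001, 0.0, -1.0]]
force: [0.5, -1.0, 0.9]
grip_width: 0.995
finger_force: 0.0
```

Run:
```python
from h import *
s=sense();print(s["time"],s["eef_pos"])
w=grab_frame("wrist");save(w,"w3.png")
for k in["label_roll","axle_end_1","refill_tray"]: print(k,[(np.round(q["location"],1),round(q["confidence"],2)) for q in place_of(k,w)[:3]])
print(rect(w,"refill_tray",4,[480,151]),rect(w,"label_roll",31,[480,151]))
```

```text
4.85 [479.24164517 151.04331017 150.23899447]
label_roll [(array([724.5,  37.9,  21.4]), 0.94), (array([477.4, 148. ,  26.8]), 0.57)]
axle_end_1 [(array([466.7, 209.4,  31.9]), 0.6), (array([495.4,  86.5,  29.7]), 0.6), (array([502.3, 297.7,  21.6]), 0.58)]
refill_tray []
(array([478.4, 153. ]), array([ 80.4, 147.6]), 'long axis deg', 103.4, 0.9) (array([478.9, 149.3]), array([ 47.8, 127.1]), 'long axis deg', 103.5, 0.9)
```

View pics/w3.png

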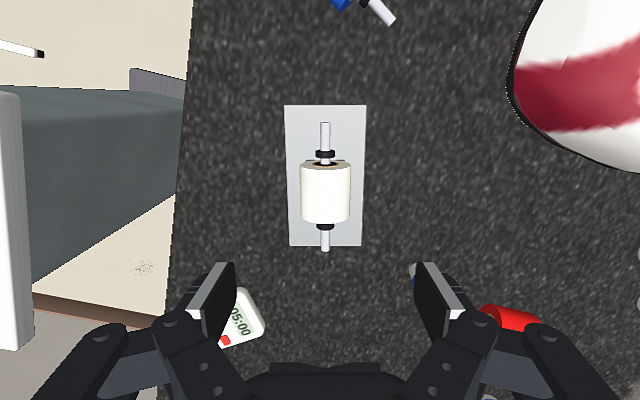

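The wrist view shows the white roll centred at (325,190), with axle tips at about (325,122) and (325,251). The axle is parallel to the pads.

Run:
```python
from h import *
import pickle
w1=pickle.load(open("w1.pkl","rb"))
a=[ray(w1,u,v,67) for u,v in((318.7,131),(318.6,207.6))];print(np.round(a,1),np.mean(a,0).round(1))
w=grab_frame("wrist")
b=[ray(w,u,v,31) for u,v in((325.3,122),(325.3,251))];print(np.round(b,1),np.mean(b,0).round(1),np.hypot(*(b[0]-b[1])[:2]))
c=np.mean(b,0); s=sense()
print((np.array(s["orientation"]).T@(np.array([c[0],c[1],12])-s["eef_pos"])).round(1))
```

```text
[[ 535.7 -122.8   67. ]
 [ 527.3 -213.8   67. ]] [ 531.5 -168.3   67. ]
[[464.8 211.2  31. ]
 [494.4  87.6  31. ]] [479.6 149.4  31. ] 127.08482700898222
[ -1.7  -0.2 138.2]
```

Request:
arm_command([
  {"gripper":0.085,"tx":-0.0015,"ty":0,"tz":0.02,"turn":0},
  {"gripper":0.085,"tx":0,"ty":0,"tz":0.02,"turn":0},
  {"gripper":0.085,"tx":0,"ty":0,"tz":0.02,"turn":0},
  {"gripper":0.085,"tx":0,"ty":0,"tz":0.02,"turn":0},
  {"gripper":0.085,"tx":0,"ty":0,"tz":0.02,"turn":0},
  {"gripper":0.085,"tx":0,"ty":0,"tz":0.02,"turn":0},
  {"gripper":0.085,"tx":0,"ty":0,"tz":0.01,"turn":0},
  {"gripper":0.085,"tx":0,"ty":0,"tz":0.008,"turn":0},
  {"gripper":0.085,"tx":0,"ty":0,"tz":0,"turn":0},
  {"gripper":0.085,"tx":0,"ty":0,"tz":0,"turn":0},
])

```text
time: 6.45
eef_pos: [479.9, 150.3, 12.5]
orientation: [[-0.234, 0.972, 0.001], [0.972, 0.234, 0.0], [-0.0, 0.001, -1.0]]
force: [0.5, -0.0, 1.0]
grip_width: 0.998
finger_force: 0.0
```

Request:
arm_command([
  {"gripper":0.04,"tx":0,"ty":0,"tz":0,"turn":0},
  {"gripper":0.04,"tx":0,"ty":0,"tz":0,"turn":0},
  {"gripper":0.04,"tx":0,"ty":0,"tz":0,"turn":0},
  {"gripper":0.04,"tx":0,"ty":0,"tz":0,"turn":0},
  {"gripper":0.04,"tx":0,"ty":0,"tz":0,"turn":0},
  {"gripper":0.04,"tx":0,"ty":0,"tz":0,"turn":0},
  {"gripper":0.04,"tx":0,"ty":0,"tz":0,"turn":0},
  {"gripper":0.04,"tx":0,"ty":0,"tz":0,"turn":0},
], force=40)

```text
time: 7.45
eef_pos: [479.7, 150.3, 12.7]
orientation: [[-0.234, 0.972, 0.001], [0.972, 0.234, 0.0], [-0.0, 0.001, -1.0]]
force: [-1.3, 0.5, 5.8]
grip_width: 0.493
finger_force: 38.4
```

Request:
arm_command([
  {"gripper":0.04,"tx":0,"ty":0,"tz":-0.01,"turn":0},
  {"gripper":0.04,"tx":0,"ty":0,"tz":-0.02,"turn":0},
  {"gripper":0.04,"tx":0,"ty":0,"tz":-0.025,"turn":0},
  {"gripper":0.04,"tx":0,"ty":0,"tz":-0.025,"turn":0},
  {"gripper":0.04,"tx":0,"ty":0,"tz":-0.025,"turn":0},
  {"gripper":0.04,"tx":0,"ty":0,"tz":-0.025,"turn":0},
  {"gripper":0.04,"tx":0,"ty":0,"tz":0,"turn":0},
  {"gripper":0.04,"tx":0,"ty":0,"tz":0,"turn":0},
])

```text
time: 8.45
eef_pos: [478.7, 150.2, 141.1]
orientation: [[-0.234, 0.972, -0.001], [0.972, 0.234, -0.0], [0.0, -0.001, -1.0]]
force: [0.3, -0.1, -2.1]
grip_width: 0.495
finger_force: 38.3
```

Run:
```python
from h import *
s=sense();print(s["time"],s["eef_pos"],s["force"],s["wrist_torque"])
w=grab_frame("wrist");save(w,"w4.png")
for k in["label_roll","axle_end_1","axle_end_2"]: print(k,[(np.round(np.array(s["orientation"]).T@(q["location"]-s["eef_pos"]),1),round(q["confidence"],2)) for q in place_of(k,w)[:3]])
```

```text
8.45 [478.72740529 150.16459094 141.14035613] [ 0.25546284 -0.09909267 -2.10019989] [-0.02809802 -0.0175114  -0.0142162 ]
label_roll [(array([-165.9,  210.2,  119.2]), 0.88), (array([  1.4,  -1.9, -18.7]), 0.81)]
axle_end_1 [(array([-186.5,  270.1,  114.2]), 0.91), (array([137.2,  58.4, 115.9]), 0.77), (array([-61.9,   0.8, -20.8]), 0.76)]
axle_end_2 [(array([-186.5,  270.1,  114.2]), 0.91), (array([137.2,  58.4, 115.9]), 0.77), (array([-61.9,   0.8, -20.8]), 0.76)]
```

View pics/w4.png

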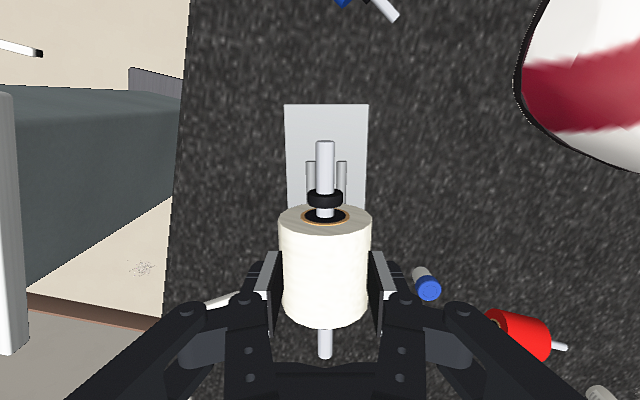

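The roll is held level between the pads, with axle tips at (325,141) and (325,358), well clear of the tray. The vial and the red look-alike are untouched.

Run:
```python
from h import *
w=grab_frame("wrist");s=sense();R=np.array(s["orientation"]);p=s["eef_pos"]
for u,v in((325,147),(325,354)):
  print((R.T@(ray(w,u,v,p[2]+18.4)-p)).round(1))
for x in(63,-63): print(pix(w,p+R@np.array([x,0,-18.4])))
st=plan([531.5,-168.3,110],-5.1,10)
plan([531.5,-168.3,80],-5.1,3,st)
```

```text
[ 60.   -0.6 -18.4]
[-62.1  -0.6 -18.4]
[np.float64(326.3230682200047), np.float64(140.6039502606686)]
[np.float64(326.03436595965496), np.float64(355.17801328393887)]
[{"tx": -0.0322, "ty": -0.0023, "tz": 0.0031, "turn": 0.032}, {"tx": -0.0323, "ty": -0.0013, "tz": 0.0031, "turn": 0.032}, {"tx": -0.0323, "ty": -0.0002, "tz": 0.0031, "turn": 0.032}, {"tx": -0.0323, "ty": 0.0008, "tz": 0.0031, "turn": 0.032}, {"tx": -0.0322, "ty": 0.0018, "tz": 0.0031, "turn": 0.032}, {"tx": -0.0321, "ty": 0.0029, "tz": 0.0031, "turn": 0.032}, {"tx": -0.032, "ty": 0.0039, "tz": 0.0031, "turn": 0.032}, {"tx": -0.0319, "ty": 0.0049, "tz": 0.0031, "turn": 0.032}, {"tx": -0.0317, "ty": 0.0059, "tz": 0.0031, "turn": 0.032}, {"tx": -0.0316, "ty": 0.0069, "tz": 0.0031, "turn": 0.032}]
end [ 531.5 -168.3  110. ] -4.82
[{"tx": 0.0, "ty": -0.0, "tz": 0.01, "turn": 0.002}, {"tx": 0.0, "ty": -0.0, "tz": 0.01, "turn": 0.002}, {"tx": 0.0, "ty": -0.0, "tz": 0.01, "turn": 0.002}]
end [ 531.5 -168.3   80. ] -5.16
```

Request:
arm_command([
  {"gripper":0.04,"tx":-0.0322,"ty":-0.0023,"tz":0.0031,"turn":0.032},
  {"gripper":0.04,"tx":-0.0323,"ty":-0.0013,"tz":0.0031,"turn":0.032},
  {"gripper":0.04,"tx":-0.0323,"ty":-0.0002,"tz":0.0031,"turn":0.032},
  {"gripper":0.04,"tx":-0.0323,"ty":0.0008,"tz":0.0031,"turn":0.032},
  {"gripper":0.04,"tx":-0.0322,"ty":0.0018,"tz":0.0031,"turn":0.032},
  {"gripper":0.04,"tx":-0.0321,"ty":0.0029,"tz":0.0031,"turn":0.032},
  {"gripper":0.04,"tx":-0.032,"ty":0.0039,"tz":0.0031,"turn":0.032},
  {"gripper":0.04,"tx":-0.0319,"ty":0.0049,"tz":0.0031,"turn":0.032},
  {"gripper":0.04,"tx":-0.0317,"ty":0.0059,"tz":0.0031,"turn":0.032},
  {"gripper":0.04,"tx":-0.0306,"ty":0.0069,"tz":0.0031,"turn":0.036},
  {"gripper":0.04,"tx":0,"ty":0,"tz":0.015,"turn":0},
  {"gripper":0.04,"tx":0,"ty":0,"tz":0.015,"turn":0},
  {"gripper":0.04,"tx":0,"ty":0,"tz":0,"turn":0},
  {"gripper":0.04,"tx":0,"ty":0,"tz":0,"turn":0},
])

```text
time: 10.45
eef_pos: [532.1, -166.3, 81.0]
orientation: [[0.087, 0.996, -0.0], [0.996, -0.087, 0.0], [0.0, -0.0, -1.0]]
force: [0.1, 0.2, -2.5]
grip_width: 0.494
finger_force: 38.3
```

Run:
```python
from h import *
s=sense();R=np.array(s["orientation"]);print(s["time"],s["eef_pos"],s["force"],s["wrist_torque"],np.degrees(np.arctan2(R[1,1],R[0,1])))
w=grab_frame("wrist")
import pickle;pickle.dump(w,open("w5.pkl","wb"))
cv2.imwrite("pics/w5.png",cv2.cvtColor(cv2.resize(w["frame"][130:380,170:490],None,fx=2.4,fy=2.4,interpolation=2),4))
```

```text
10.45 [ 532.13189777 -166.33590161   80.95355822] [ 0.07302602  0.2498042  -2.50924758] [ 0.06699955 -0.01382904 -0.00697806] -4.972085464012599
```

View pics/w5.png

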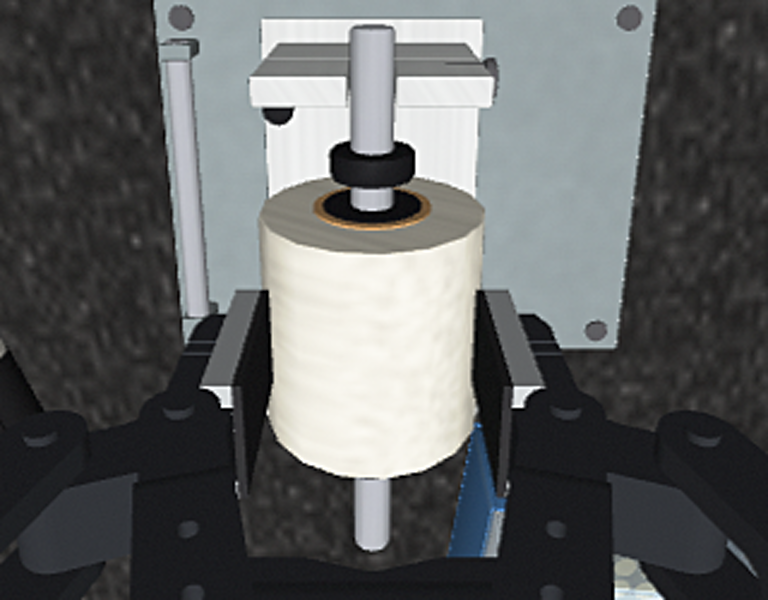

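The upper cheek spans zoom u 248–496, centre 372, and the axle is also centred at u 372, so they are nearly in line. Next I'll check the axial centring.

Run:
```python
from h import *
import pickle;w=pickle.load(open("w5.pkl","rb"));s=sense();R=np.array(s["orientation"]);p=s["eef_pos"]
f=lambda u,v,z:(R.T@(ray(w,170+u/2.4,130+v/2.4,z)-p)).round(1)
za=p[2]+18.4
print("cheek outer/inner",f(372,77,67),f(372,105,67),"L/R",f(248,92,67),f(496,92,67))
print("tips",f(372,40,za),f(372,542,za),"collar mid",f(372,152,za+9))
for z in(6,): print("base corners",f(618,349,z),"roll tool y",f(372,100,za))
```

```text
cheek outer/inner [46.5 -1.  14.4] [39.6 -1.  14.4] L/R [ 42.8 -31.3  14.4] [42.8 29.2 14.4]
tips [ 60.2  -1.  -18.4] [-63.4  -1.  -18.4] collar mid [ 40.   -1.  -27.4]
base corners [-66.2  89.2  75.4] roll tool y [ 48.2  -1.  -18.4]
```

Request:
arm_command([
  {"gripper":0.04,"tx":-0.0005,"ty":0,"tz":0.012,"turn":0},
  {"gripper":0.04,"tx":0,"ty":0,"tz":0.012,"turn":0},
  {"gripper":0.04,"tx":0,"ty":0,"tz":0,"turn":0},
  {"gripper":0.04,"tx":0,"ty":0,"tz":0.001,"turn":0},
  {"gripper":0.04,"tx":0,"ty":0,"tz":0.001,"turn":0},
  {"gripper":0.04,"tx":0,"ty":0,"tz":0.001,"turn":0},
  {"gripper":0.04,"tx":0,"ty":0,"tz":0.001,"turn":0},
  {"gripper":0.04,"tx":0,"ty":0,"tz":0.001,"turn":0},
  {"gripper":0.04,"tx":0,"ty":0,"tz":0,"turn":0},
])

```text
time: 11.62
eef_pos: [532.1, -167.7, 51.9]
orientation: [[0.088, 0.996, -0.0], [0.996, -0.088, -0.0], [-0.0, -0.0, -1.0]]
force: [-0.2, -0.1, -0.9]
grip_width: 0.493
finger_force: 38.3
```

Request:
arm_command([
  {"gripper":0.04,"tx":0,"ty":0,"tz":0.001,"turn":0},
  {"gripper":0.04,"tx":0,"ty":0,"tz":0.001,"turn":0},
  {"gripper":0.04,"tx":0,"ty":0,"tz":0.001,"turn":0},
  {"gripper":0.04,"tx":0,"ty":0,"tz":0,"turn":0},
])

```text
time: 12.12
eef_pos: [532.1, -167.7, 48.9]
orientation: [[0.088, 0.996, -0.0], [0.996, -0.088, 0.0], [0.0, -0.0, -1.0]]
force: [0.9, -0.7, -2.2]
grip_width: 0.492
finger_force: 38.3
```

Request:
arm_command([
  {"gripper":0.04,"tx":0,"ty":0,"tz":0.002,"turn":0},
  {"gripper":0.04,"tx":0,"ty":0,"tz":0.002,"turn":0},
  {"gripper":0.04,"tx":0,"ty":0,"tz":0.002,"turn":0},
  {"gripper":0.04,"tx":0,"ty":0,"tz":0.002,"turn":0},
  {"gripper":0.04,"tx":0,"ty":0,"tz":0.002,"turn":0},
  {"gripper":0.04,"tx":0,"ty":0,"tz":0.001,"turn":0},
  {"gripper":0.04,"tx":0,"ty":0,"tz":0,"turn":0},
])

```text
time: 13.0
eef_pos: [532.2, -167.7, 37.9]
orientation: [[0.088, 0.996, -0.0], [0.996, -0.088, -0.0], [-0.0, -0.0, -1.0]]
force: [-0.2, -0.3, -2.8]
grip_width: 0.488
finger_force: 38.3
```

Run:
```python
from h import *
s=sense();R=np.array(s["orientation"]);p=s["eef_pos"];print(s["force"],s["wrist_torque"])
w=grab_frame("wrist")
cv2.imwrite("pics/w6.png",cv2.cvtColor(cv2.resize(w["frame"][130:380,170:490],None,fx=2.4,fy=2.4,interpolation=2),4))
```

```text
[-0.17308279 -0.34544911 -2.77310532] [-0.02584603  0.04302137  0.0213621 ]
```

View pics/w6.png

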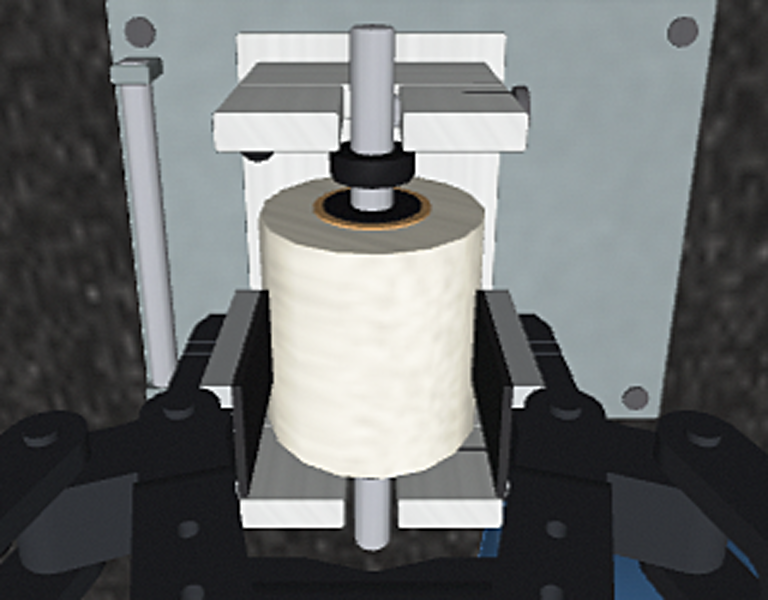

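Both axle ends are inside the slots, at (372,110) in the upper cheek and (372,510) in the lower, with a gap on each side. Now I'll press past the clips.

Request:
arm_command([
  {"gripper":0.04,"tx":0,"ty":0,"tz":0.001,"turn":0},
  {"gripper":0.04,"tx":0,"ty":0,"tz":0.001,"turn":0},
  {"gripper":0.04,"tx":0,"ty":0,"tz":0.001,"turn":0},
  {"gripper":0.04,"tx":0,"ty":0,"tz":0.001,"turn":0},
  {"gripper":0.04,"tx":0,"ty":0,"tz":0.001,"turn":0},
  {"gripper":0.04,"tx":0,"ty":0,"tz":0,"turn":0},
], force=60)

```text
time: 13.8
eef_pos: [531.0, -167.7, 33.1]
orientation: [[0.088, 0.996, -0.002], [0.996, -0.088, -0.0], [-0.0, -0.002, -1.0]]
force: [-4.5, 0.1, 0.9]
grip_width: 0.485
finger_force: 56.0
```

Request:
arm_command([
  {"gripper":0.04,"tx":0,"ty":0,"tz":0.001,"turn":0},
  {"gripper":0.04,"tx":0,"ty":0,"tz":0.001,"turn":0},
  {"gripper":0.04,"tx":0,"ty":0,"tz":0,"turn":0},
])

```text
time: 14.18
eef_pos: [531.2, -167.3, 30.0]
orientation: [[0.088, 0.996, -0.002], [0.996, -0.088, 0.001], [0.001, -0.002, -1.0]]
force: [-5.0, 0.6, -3.4]
grip_width: 0.483
finger_force: 54.8
```

Request:
arm_command([
  {"gripper":0.04,"tx":0,"ty":0,"tz":0.001,"turn":0},
  {"gripper":0.04,"tx":0,"ty":0,"tz":0.001,"turn":0},
  {"gripper":0.04,"tx":0,"ty":0,"tz":0.0005,"turn":0},
  {"gripper":0.04,"tx":0,"ty":0,"tz":0,"turn":0},
])

```text
time: 14.68
eef_pos: [531.9, -167.5, 28.1]
orientation: [[0.088, 0.996, -0.001], [0.996, -0.088, 0.0], [0.0, -0.001, -1.0]]
force: [-4.8, 1.4, -3.4]
grip_width: 0.484
finger_force: 54.7
```

Request:
arm_command([
  {"gripper":0.04,"tx":0,"ty":0,"tz":0.001,"turn":0},
  {"gripper":0.04,"tx":0,"ty":0,"tz":0.001,"turn":0},
  {"gripper":0.04,"tx":0,"ty":0,"tz":0.0005,"turn":0},
  {"gripper":0.04,"tx":0,"ty":0,"tz":0,"turn":0},
])

```text
time: 15.18
eef_pos: [532.3, -167.7, 27.0]
orientation: [[0.088, 0.996, 0.001], [0.996, -0.088, -0.0], [-0.0, 0.001, -1.0]]
force: [-7.8, 2.3, 4.9]
grip_width: 0.486
finger_force: 57.1
```

Request:
arm_command([
  {"gripper":0.04,"tx":0,"ty":0,"tz":0.0005,"turn":0},
  {"gripper":0.04,"tx":0,"ty":0,"tz":0.0005,"turn":0},
  {"gripper":0.04,"tx":0,"ty":0,"tz":0,"turn":0},
])

```text
time: 15.55
eef_pos: [532.4, -167.7, 26.9]
orientation: [[0.088, 0.996, 0.001], [0.996, -0.088, -0.001], [-0.001, 0.001, -1.0]]
force: [-8.7, 2.5, 10.0]
grip_width: 0.48
finger_force: 58.8
```

Run:
```python
from h import *
s=sense();R=np.array(s["orientation"]);p=s["eef_pos"];print(s["force"],s["wrist_torque"])
w=grab_frame("wrist")
for x in(63,-63): print(pix(w,p+R@np.array([x-1.3,-.8,-18.4])))
cv2.imwrite("pics/w7.png",cv2.cvtColor(cv2.resize(w["frame"][130:380,170:490],None,fx=2.4,fy=2.4,interpolation=2),4))
```

```text
[-8.69499588  2.45963823  9.95912058] [ 0.53704631  1.95748397 -0.05633738]
[np.float64(324.5957102647873), np.float64(142.82613897021187)]
[np.float64(324.6804578070629), np.float64(356.2454787043355)]
```

View pics/w7.png

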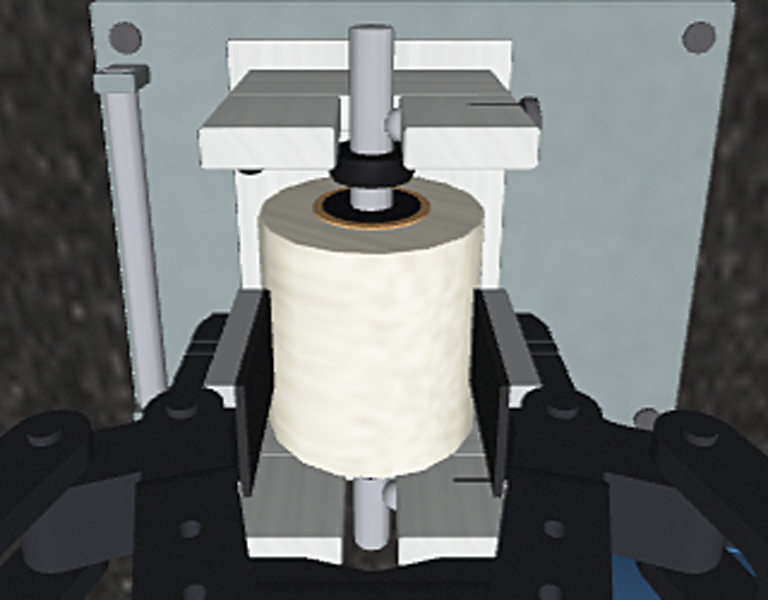

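The axle is in the bottom of both slots, with the clip noses visible above and beside it at (395,125) and (390,495). The reaction is about 12 N. I'm releasing and retreating upward.

Request:
arm_command([
  {"gripper":0.064,"tx":0,"ty":0,"tz":0,"turn":0},
  {"gripper":0.064,"tx":0,"ty":0,"tz":0,"turn":0},
  {"gripper":0.064,"tx":0,"ty":0,"tz":0,"turn":0},
  {"gripper":0.064,"tx":0,"ty":0,"tz":0,"turn":0},
  {"gripper":0.064,"tx":0,"ty":0,"tz":0,"turn":0},
])

```text
time: 16.23
eef_pos: [532.4, -167.7, 25.0]
orientation: [[0.088, 0.996, 0.0], [0.996, -0.088, -0.0], [-0.0, 0.0, -1.0]]
force: [-0.2, -0.1, 1.1]
grip_width: 0.747
finger_force: 0.0
```

Request:
arm_command([
  {"gripper":0.064,"tx":0,"ty":0,"tz":-0.005,"turn":0},
  {"gripper":0.064,"tx":0,"ty":0,"tz":-0.01,"turn":0},
  {"gripper":0.064,"tx":0,"ty":0,"tz":-0.02,"turn":0},
  {"gripper":0.064,"tx":0,"ty":0,"tz":-0.03,"turn":0},
  {"gripper":0.064,"tx":0,"ty":0,"tz":-0.04,"turn":0},
  {"gripper":0.064,"tx":0,"ty":0,"tz":-0.04,"turn":0},
  {"gripper":0.064,"tx":0,"ty":0,"tz":-0.04,"turn":0},
  {"gripper":0.064,"tx":0,"ty":0,"tz":-0.04,"turn":0},
  {"gripper":0.064,"tx":0,"ty":0,"tz":0,"turn":0},
  {"gripper":0.064,"tx":0,"ty":0,"tz":0,"turn":0},
])

```text
time: 17.48
eef_pos: [532.1, -167.7, 250.2]
orientation: [[0.088, 0.996, 0.0], [0.996, -0.088, -0.0], [-0.0, 0.0, -1.0]]
force: [-0.2, 0.7, -1.6]
grip_width: 0.75
finger_force: 0.0
```

Run:
```python
from h import *
s=sense();print(s["force"],s["eef_pos"])
w=grab_frame("wrist")
for k in["label_roll","axle_end_1"]: print(k,[(np.round(q["location"],1),round(q["confidence"],2)) for q in place_of(k,w)[:3]])
cv2.imwrite("pics/w8.png",cv2.cvtColor(cv2.resize(w["frame"][80:280,220:440],None,fx=3,fy=3,interpolation=2),4))
```

```text
[-0.17361212  0.69883352 -1.58497028] [ 532.12036037 -167.66406956  250.15863049]
label_roll [(array([ 747.3, -256.5,   23.4]), 0.9), (array([ 531. , -167.4,   43.2]), 0.81), (array([ 544.7, -167.1,   -2.5]), 0.31)]
axle_end_1 [(array([ 806.1, -284.1,   25. ]), 0.92), (array([ 538.5, -108.6,   48.1]), 0.89), (array([ 689.8, -227.4,   26.7]), 0.79)]
```

View pics/w8.png

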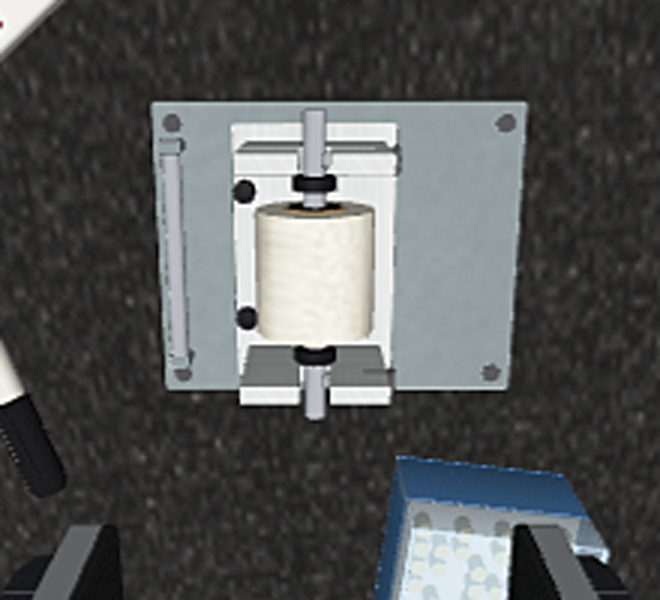

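The roll sits in both slots, at (314,270), and the robot is clear. One numeric check of both axle tips, then I'll hand in.

Run:
```python
from h import *
w=grab_frame("wrist")
for z in(45,53):
  for v,y in((110,"top"),(417,"bottom")): print(z,y,ray(w,220+314.5/3,80+v/3,z).round(1))
a,b=[ray(w,220+314.5/3,80+v/3,45) for v in(110,417)];print(np.hypot(*(a-b)[:2]),np.mean([a,b],0))
g=w["frame"][80:280,220:440]
```

```text
45 top [ 535.6 -105.5   45. ]
45 bottom [ 524.5 -230.5   45. ]
53 top [ 535.7 -105.1   53. ]
53 bottom [ 524.9 -227.4   53. ]
125.49590096423802 [ 530.07608443 -167.99900162   45.        ]
```

```bash
python3 -c "
from rig import *
print(hand_in())"
```

```text
the job is handed in; nothing more can be done
None
```

The label roll is in the dispenser with both axle ends in their slots. It was pressed past the clips to about 45 mm axis height, released, and the job is handed in, though no verdict came back.

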